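# Return the wiring kit to its foam drawer inserts

### The job

Put the four tools of the wiring kit (short black screwdriver, pliers, roll of black electrical tape, tape measure) away in the foam drawer inserts, each in the insert cut to its outline, so that it drops in and lies flat on the blue layer. The screwdriver's shank and the pliers' jaws go to the narrow end of their cut-outs. Leave the long red screwdriver and the marker pen where they are.

Things in the scene. Friction and masses are not known exactly. Their poses are not given: they have to be found in the camera images.
- driver: Short black-handled screwdriver, 127 x 29 x 27 mm high, 80 g, lying. Origin: centre of its outline, on the underside; y along it to the butt, x across, z up. Handle 28 mm wide, 27 high, y = -12 to +64 mm; 6 mm shank to y = -63, its centre 14 mm above the underside. Grip across the handle at y = +20.
- snips: Pliers, one handle red, one green, closed and rigid, lying flat: 145 x 55 x 14 mm, 190 g. Origin: centre of the outline, on the underside; y to the handle ends, jaws to -y, x across, z up. 54 mm wide over both handles from y = +28 to +73 mm, narrow (20 mm) from the pivot, y = -17, on. Grip across both handles at y = +33.
- tape_roll: Small roll of black electrical tape lying flat, 62 mm across, 19 mm high, 50 g. Origin: centre, on the underside; z up. Its hole is filled as far as touch goes: grip across the outside.
- measure: Yellow and black tape measure standing upright, case 42 mm thick (x, 44 with its clip), 81 mm long (y), 68 mm high, 310 g. Origin: centre of its outline, on the underside; z up. Grip the case across its thickness at y = +4 mm. It may face either way in its insert.
- driver_insert: Fixed foam insert, 80 (x) x 168 (y) x 22 mm high: blue layer 10 mm, dark foam above it with a cut-out down to the blue. Origin: centre of the underside, z up. For the screwdriver: cut-out 38 mm wide at y = -17 to +70 (handle), 22 mm wide to y = -70 (shank). Finger trough down to the blue, open at both sides along x, y = -3 to +43. Tool seated: its origin 10 mm above this one, y axes alike.
- snips_insert: Foam insert, outer size, layers and origin as driver_insert. For the pliers: cut-out 64 mm wide for the handles (to y = +77 mm), narrowing to 18 mm for the jaws at y = -77. Finger trough across it at y = +10 to +56. Seated: tool's origin 10 mm above this one, y axes alike. All cut-outs leave 4 to 6 mm round the tool and widen by 5 mm a side at the mouth.
- roll_insert: Foam insert, outer size, layers and origin as driver_insert. For the tape roll: round cut-out 73 mm across in the middle. Finger trough across it at y = -23 to +23 mm. Seated: roll's origin 10 mm above this one, turned any way.
- measure_insert: Foam insert, outer size, layers and origin as driver_insert. For the tape measure: cut-out 54 mm (x) x 91 mm (y) in the middle. Finger trough across it at y = -19 to +27 mm. Seated: tool's origin 10 mm above this one, y axes parallel, either way round.
- long_driver: Bystander: long red-handled screwdriver lying on the bench, 195 x 29 x 27 mm high; origin at the centre of its outline on the underside, y to the butt of the handle. Stays where it is.
- felt_pen: Bystander: white marker pen with blue cap lying near the bench's front edge, 135 mm long (y), 17 mm thick; origin at its middle on the underside. Stays where it is.

How it is judged:
By the outcome, as a careful person would: the job done as asked, in the order asked, and still so for the second after the job is handed in, with the robot touching nothing.
It also fails if it takes over 102 s, if anything falls off the work surface, if the arm or the gripper's body presses on something with over 40 N, if the wrist force passes 120 N, or if a joint passes its speed limit or range.

### The arm

A 6-joint arm with a two-finger parallel gripper is mounted at the origin on a cart in front of the work surface, level with it; the furniture and walls round the work are solid. World frame = base frame: x ahead of the robot, y to its left, z up, the work surface at z = 0. Lengths are in m, angles in degrees, forces in N, time in s.
With the tool pointing down it reaches from about 0.425 to 0.95 m from the base axis. Payload 14.7 kg.
Tool frame: the origin (TCP) lies on the centre line of the jaws, within the pads' length; the fingertips stand 8 mm ahead of it and the grasp point (between the pads) lies 11 mm behind it; z points along the fingers, y is the line along which they close (so a half turn about z gives the same grasp; the last joint's range is limited). The gripper opens to 85 mm and grips with 20 to 120 N. Pads are 22 mm wide; open, the fingers measure 114 mm over their backs; the gripper's body (76 mm by 85 mm) begins 54 mm behind the grasp point. The pads swing forward as they close: fully open they stand 13 mm farther back than shut.
Start: joints at [60.642, 27.513, 91.461, -0, 61.026, -2.67], TCP at [0.292, 0.581, 0.239] pointing down, gripper open.
Joint ranges: [-157.49, 157.49], [-46.99, 117.5], [13.45, 153.17], [-89.5, 269.5], [5.16, 153.95], [-167.48, 167.48]. Speed limits (degrees/s): [108.29, 108.29, 136.94, 172.46, 172.46, 172.46].

### API

Orientations are given as a 3x3 rotation matrix whose columns are the frame's x, y, z axes.
In Python, from plant import ctrl gives the robot as it stands. The module is installed in compiled form; this text tells all that it offers.
- The arm moves only by the shell command python3 -m jog 'ROWS'. ROWS is JSON, a list that holds one entry, the list of rows, each a list of 7 numbers: the turn, a rotation vector about the tool's x, y, z each as a share of 4 degrees, from -1 to 1, then the shift along the tool's x, y, z each as a share of 50 mm, from -1 to 1, then the opening, from -1 (shut) to 1 (fully open). In form: [[[rx, ry, rz, dx, dy, dz, fingers], ...]]. A call has 1 to 20 rows; each row shifts and turns the commanded pose from where the row before left it, along the tool's axes as they then stand; what a row does not reach is not made up. A row lasts 1/8 s, in which the tool goes at most 62.5 mm and 10.7 degrees, less where a joint would pass 70% of its speed; a pose out of reach is approached as far as the arm can. A call with a number of a shift or a turn outside -1 to 1 is refused whole. A call with a gripper value outside its range is refused whole. The fingers move at their own pace and stop on an object; the grip force is fixed at half the most. Time passes only in rows, so rows that do not move let the fingers close. It gives the time, the measured TCP pose, the force, the opening and the grip force at its end, in the units of the state.
- ctrl.get_obs(): the state, without advancing time (a new reading comes with each control period).
- ctrl.get_image(name): name is "side" or "top" or "wrist"; returns a dict with "frame" (480x640x3 uint8, red, green, blue), "range_z" (480x640 float32, m along the optical axis (not along the pixel's ray), 0 where there is no reading), "K" (3x3 intrinsics, pixels), "D" ([k1, k2, p1, p2, k3] as OpenCV has them; the pictures are not rectified), "eye" and "attitude" of the camera in the world. Camera axes: x right, y up, looking along -z (the intrinsics and any distortion apply to the point x, -y, -z); pixel columns grow to the right and rows downward; lengths in m; the calibration is good to about 2 mm. A picture is of the moment at which its call begins.
- ctrl.close_job(): hands the job in; it is judged then, once.
Trained networks look in a picture, given as the dict that the camera call returned (one of the last four; its "shot" number tells which), for a name from the list of things; names that differ only in an ending like _2 or _b are one class to them, and where a whole thing is asked for, a point or a joint stands for the part that bears it (a point fixed in the world has none). Each returns a list of dicts, best first, with "p" (0 to 1); they miss things now and then, are a little off and sometimes report something else, mostly with a low value. They report only what shows in the picture. A call takes as long as a camera call.
- ctrl.spot_in(query, picture): "at" ([column, row] in pixels, amid what is visible of it).
- ctrl.trace(query, picture): "pixels" (480x640 bool, what is visible of it) and "at" ([column, row] in pixels, amid what is visible of it).
The state is a dict: "time_s": time; "joints": joint angles; "qd": joint speeds; "effort": joint torques, N m; "eef_pos": TCP position; "tcp_rot": TCP orientation; "contact_force": force on the tool from outside, world axes, zero at the start; "wrist_torque": the same for the moment, N m; "gripper_width": finger opening in m; "grip_force": force on a finger pad.
Only numpy, scipy, OpenCV 4.12 (cv2) and the standard library are available. Lean on these libraries where they do the work, as an engineer would, in place of code of your own. Each camera call takes 0.05 s, during which the arm holds its last target. There are 200 camera calls.

## Working session

There is one attempt and no reset: what is moved stays moved. The work goes in short steps, Python scripts to look and compute and a shell command to move; the robot and the scene stay as the last step left them, time stands still between calls to the robot, and variables do not carry over. Pictures are saved under pics/ and viewed, at most 14 in all, crops included, and the job is handed in when it is done.

```bash
mkdir -p pics; cat > h.py <<'E'
import numpy as np, cv2
from plant import ctrl
np.set_printoptions(precision=4,suppress=True)
def pts(im,mask):
    v,u=np.nonzero(mask&(im["range_z"]>0)); z=im["range_z"][v,u]
    if len(u)==0: return np.zeros((0,3))
    n=cv2.undistortPoints(np.stack([u,v],1).astype(float)[:,None],im["K"],np.array(im["D"]))[:,0]
    c=np.stack([n[:,0]*z,-n[:,1]*z,-z],1)
    return c@np.array(im["attitude"]).T+np.array(im["eye"])
def save(im,name): cv2.imwrite("pics/"+name,cv2.cvtColor(im["frame"],cv2.COLOR_RGB2BGR))
E
python3 - <<'E'
from h import *
o=ctrl.get_obs(); print(o["time_s"],o["eef_pos"],o["tcp_rot"],o["gripper_width"])
names="driver snips tape_roll measure driver_insert snips_insert roll_insert measure_insert long_driver felt_pen".split()
for cam in ["top","side"]:
    im=ctrl.get_image(cam); save(im,cam+"0.png"); print(cam,im["eye"],im["attitude"])
    for n in names:
        for r in ctrl.trace(n,im)[:2]:
            P=pts(im,r["pixels"])
            if len(P)<5: print(n,"few");continue
            zt=np.percentile(P[:,2],95)
            rc=cv2.minAreaRect((P[P[:,2]>0.004][:,:2]*1000).astype(np.float32)) if (P[:,2]>0.004).sum()>5 else None
            print(n,round(r["p"],2),np.round(r["at"]),len(P),np.median(P,0),"ztop %.3f"%zt,rc and np.round(np.array([*rc[0],*rc[1],rc[2]]),1))
E
```

```text
0.0 [0.2917 0.5804 0.2387] [[-0.8935  0.4492 -0.0006]
 [ 0.4492  0.8935 -0.0011]
 [ 0.0001 -0.0012 -1.    ]] 0.08542394603743397
top [0.3752 0.1654 0.8717] [[ 0.0159  0.981  -0.1935]
 [-0.9998  0.014  -0.0112]
 [-0.0083  0.1937  0.981 ]]
driver 0.55 [205. 213.] 687 [0.5682 0.3777 0.0218] ztop 0.027 [570.5 358.5  27.5 123.2   8.3]
snips 0.91 [316. 210.] 968 [0.572  0.175  0.0106] ztop 0.014 [568.2 167.1  54.8 141.6   9.1]
tape_roll 0.75 [451. 289.] 694 [ 0.4534 -0.0564  0.0165] ztop 0.019 [455.5 -58.2  55.2  59.2   0.5]
measure 0.84 [448. 218.] 1284 [ 0.5548 -0.0444  0.0586] ztop 0.066 [560.4 -55.4  45.7  82.3   7.7]
measure 0.52 [204. 213.] 716 [0.5687 0.3779 0.0217] ztop 0.026 [573.2 358.1  28.  125.4  11.4]
driver_insert 0.74 [366. 310.] 4724 [0.4015 0.0937 0.0138] ztop 0.023 [403.6  93.4 168.6  80.8   2. ]
driver_insert 0.3 [200. 214.] 598 [0.5668 0.3814 0.0226] ztop 0.027 [573.6 359.7  26.9 120.8  13.6]
snips_insert 0.88 [186. 307.] 4708 [0.4094 0.3944 0.0103] ztop 0.022 [411.4 394.7  81.6 168.1  87.8]
snips_insert 0.62 [316. 214.] 987 [0.5723 0.175  0.0106] ztop 0.014 [567.2 165
[... 927 characters left out ...]
ver_insert 0.57 [270. 274.] 2695 [0.3998 0.0894 0.0133] ztop 0.023 [402.2 100.8 168.8  99.2   3.1]
snips_insert 0.82 [274. 190.] 1384 [0.406  0.3938 0.0126] ztop 0.023 [409.3 382.5 107.6 166.7  87.4]
roll_insert 0.97 [270. 216.] 1687 [0.3953 0.2872 0.0198] ztop 0.024 [395.8 289.  110.  176.7  77.6]
roll_insert 0.7 [348. 246.] 531 [0.5698 0.1678 0.011 ] ztop 0.014 [570.4 165.8  55.  143.2  14.8]
measure_insert 0.94 [271. 243.] 2147 [0.401  0.1886 0.0144] ztop 0.023 [404.6 194.8  95.5 173.2  80.1]
long_driver 0.8 [412. 306.] 724 [ 0.6731 -0.022   0.0207] ztop 0.028 [674.  -52.8  27.1 193.    1.7]
felt_pen 0.72 [252. 342.] 554 [ 0.373  -0.0824  0.0129] ztop 0.016 [373.2 -71.2 135.5  15.8  81.5]
```

View pics/top0.png

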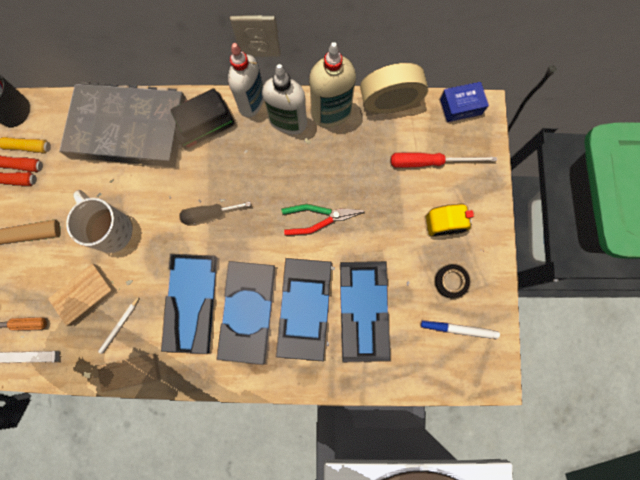

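```bash
python3 - <<'E'
import cv2
a=cv2.imread("pics/top0.png"); cv2.imwrite("pics/top0c.png",cv2.resize(a[130:400,130:530],(800,540),interpolation=cv2.INTER_CUBIC))
E
```

```text
(no output)
```

View pics/top0c.png

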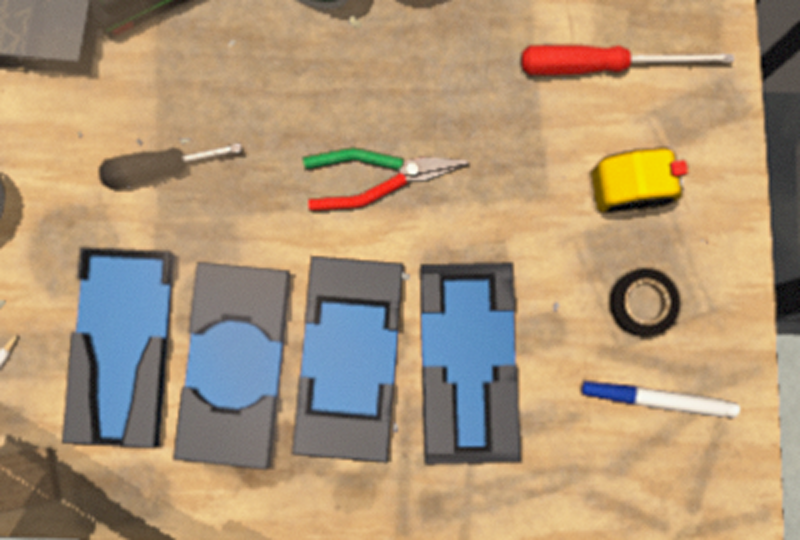

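The picture confirms the network's finds. The insert wide ends point away from the robot (+x), and both the shank and the jaws point right (-y). The four tools sit at about (215,213), (322,215), (450,220) and (452,281). I'll write a move calculator next, then go to the driver.

```bash
cat >> h.py <<'E'
def yaw(o=None):
    R=np.array((o or ctrl.get_obs())["tcp_rot"]); return np.degrees(np.arctan2(R[1,1],R[0,1]))
def plan(x,y,z,yw,n=None):
    "constant row that, repeated n times, leads to TCP (x,y,z) m, tool-y yaw yw deg, pointing down"
    o=ctrl.get_obs(); R=np.array(o["tcp_rot"]); p=np.array(o["eef_pos"])
    y0=yaw(o); t=-((yw-y0+180)%360-180)          # turn about tool z (down)
    d=np.array([x,y,z])-p
    n=n or int(np.ceil(max(abs(t)/4,np.linalg.norm(d)/.045,1)))
    A=np.zeros((2,2))
    for k in range(n):
        a=np.radians(y0-t/n*(k+.5)); Y=np.array([np.cos(a),np.sin(a)]); X=np.array([-Y[1],Y[0]])
        if abs(R[2,2]+1)<.05: X=np.array([-np.sin(a),np.cos(a)])
        A+=np.stack([X,Y],1)
    s=np.linalg.solve(A,d[:2])
    tz=R.T@np.array([0,0,-1.]); tilt=np.degrees(np.cross([0,0,1],tz))
    print("t=%.2f at"%o["time_s"],p,"yaw %.1f"%y0,"| n",n,"tilt",tilt[:2]/4/n,"rz %.3f"%(t/4/n),"d",s/.05,"%.3f"%(-d[2]/n/.05),"| w %.4f F"%o["gripper_width"],np.array(o["contact_force"]),"g",o["grip_force"])
E
python3 - <<'E'
from h import *
plan(.5675,.378,.16,10)
E
```

```text
t=1.10 at [0.2919 0.5808 0.2393] yaw 63.3 | n 14 tilt [-0. -0.] rz 0.952 d [-0.4846  0.1482] 0.113 | w 0.0856 F [-0.235   1.0197 -0.6902] g 0.0
```

```bash
python3 -m jog '[[[0,0,0.95,-0.485,0.148,0.113,1],[0,0,0.95,-0.485,0.148,0.113,1],[0,0,0.95,-0.485,0.148,0.113,1],[0,0,0.95,-0.485,0.148,0.113,1],[0,0,0.95,-0.485,0.148,0.113,1],[0,0,0.95,-0.485,0.148,0.113,1],[0,0,0.95,-0.485,0.148,0.113,1],[0,0,0.95,-0.485,0.148,0.113,1],[0,0,0.95,-0.485,0.148,0.113,1],[0,0,0.95,-0.485,0.148,0.113,1],[0,0,0.95,-0.485,0.148,0.113,1],[0,0,0.95,-0.485,0.148,0.113,1],[0,0,0.95,-0.485,0.148,0.113,1],[0,0,0.95,-0.485,0.148,0.113,1],[0,0,0,0,0,0,1]]]'
cat >> h.py <<'E'
def look(q,cam="wrist",name=None,zmin=.004,zmax=.1,k=1):
    im=ctrl.get_image(cam)
    if name: save(im,name)
    for r in ctrl.trace(q,im)[:k]:
        m=cv2.erode(r["pixels"].astype(np.uint8),np.ones((3,3)))>0
        P=pts(im,m); P=P[(P[:,2]>zmin)&(P[:,2]<zmax)]
        if len(P)<20: print(q,"few",r["p"]);continue
        rc=cv2.minAreaRect((P[:,:2]*1000).astype(np.float32))
        print(q,cam,"p %.2f"%r["p"],r["at"],len(P),"z %.4f %.4f"%tuple(np.percentile(P[:,2],[5,97])),np.round([*rc[0],*rc[1],rc[2]],1))
        return im,P
    return im,None
def axis(P,lo,hi,c,a):
    "refine centre line: fit through mid-width in slices along approx axis angle a about c (mm)"
    u=np.array([np.cos(np.radians(a)),np.sin(np.radians(a))]); v=np.array([-u[1],u[0]])
    q=P[:,:2]*1000-c; s=q@u; w=q@v
    S=[(b+2.5,(np.percentile(w[(s>=b)&(s<b+5)],2)+np.percentile(w[(s>=b)&(s<b+5)],98))/2) for b in np.arange(lo,hi,5) if ((s>=b)&(s<b+5)).sum()>8]
    f=np.polyfit(*np.array(S).T,1); print("axis yaw %.2f, offset at c %.2f"%(a+np.degrees(np.arctan(f[0])),f[1]),"s-range",s.min(),s.max())
E
python3 - <<'E'
from h import *
plan(.5675,.378,.16,10)
im,P=look("driver",name="w1.png")
if P is not None: axis(P,-60,60,np.array([571,358]),100)
E
```

```text
time_s: 2.98
eef_pos: [0.5753, 0.3849, 0.1596]
tcp_rot: [[-0.171, 0.985, -0.001], [0.985, 0.171, -0.001], [-0.001, -0.001, -1.0]]
contact_force: [0.1, -0.9, -0.7]
gripper_width: 0.0852
grip_force: 0.0
t=2.98 at [0.5753 0.3849 0.1596] yaw 9.9 | n 1 tilt [-0.0116  0.0082] rz -0.033 d [-0.1094 -0.1773] -0.009 | w 0.0852 F [ 0.1053 -0.9355 -0.7033] g 0.0
driver wrist p 0.87 [317.4, 222.2] 4021 z 0.0156 0.0271 [573.2 359.6  26.8 125.8  11.8]
axis yaw 102.65, offset at c -3.17 s-range -61.59946944660416 64.18504043107247
```

View pics/w1.png

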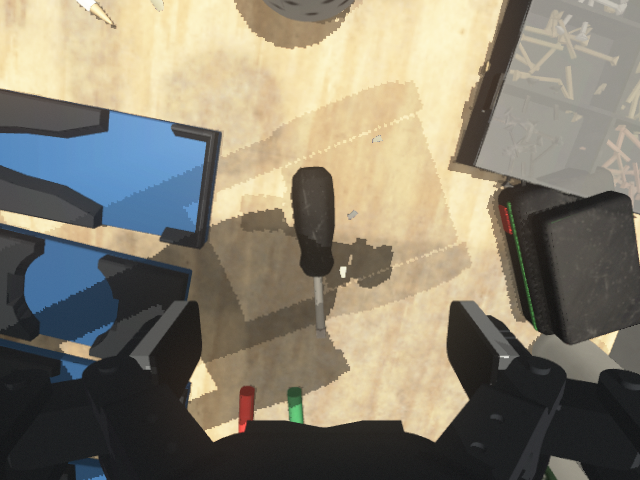

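The driver is at about (315,220) between the fingers, shank toward the palm. I'll correct and descend.

```bash
sed -i 's/(k+.5)/k/' h.py; python3 - <<'E'
from h import *
plan(.5694,.3788,.011,12.2,5)
E
```

```text
t=3.08 at [0.5745 0.3868 0.1602] yaw 10.1 | n 5 tilt [-0.0005 -0.0004] rz -0.107 d [-0.0276 -0.0262] 0.597 | w 0.0856 F [-0.3204  0.5385  0.0833] g 0.0
```

```bash
python3 -m jog '[[[0,0,-0.13,-0.034,-0.032,0.6,1],[0,0,-0.13,-0.034,-0.032,0.6,1],[0,0,-0.13,-0.034,-0.032,0.6,1],[0,0,-0.13,-0.034,-0.032,0.6,1],[0,0,0,0,0,0.58,1],[0,0,0,0,0,0,-1],[0,0,0,0,0,0,-1],[0,0,0,0,0,0,-1],[0,0,0,0,0,0,-1],[0,0,0,0,0,0,-1],[0,0,0,0,0,0,-1]]]'
python3 - <<'E'
from h import *
plan(.5694,.3788,.011,12.2,5)
E
```

```text
time_s: 4.45
eef_pos: [0.5703, 0.38, 0.0129]
tcp_rot: [[-0.211, 0.977, 0.002], [0.977, 0.211, 0.001], [0.001, 0.002, -1.0]]
contact_force: [-1.6, 2.0, 6.4]
gripper_width: 0.0279
grip_force: 60.0
t=4.45 at [0.5703 0.38   0.0129] yaw 12.2 | n 5 tilt [ 0.0067 -0.0026] rz -0.000 d [-0.004  -0.0044] 0.008 | w 0.0279 F [-1.5994  1.9955  6.4426] g 60.02739071846008
```

```bash
python3 - <<'E'
from h import *
im=ctrl.get_image("top")
for n in "driver_insert snips_insert roll_insert measure_insert".split():
    r=ctrl.trace(n,im)[0]; P=pts(im,r["pixels"])
    Q=P[(P[:,2]>.019)&(P[:,2]<.027)]; rc=cv2.minAreaRect((Q[:,:2]*1000).astype(np.float32))
    B=P[(P[:,2]>.006)&(P[:,2]<.014)]
    # robust rect: 1-99 percentiles along rect axes
    a=np.radians(rc[2]); a=a if rc[1][0]>rc[1][1] else a-np.pi/2
    u=np.array([np.cos(a),np.sin(a)]);v=np.array([-u[1],u[0]])
    def mid(q,w): s=q[:,:2]@w*1000; return np.percentile(s,[.5,99.5])
    mu,mv=mid(Q,u),mid(Q,v); c=u*mu.mean()+v*mv.mean(); bv=mid(B,v).mean()-mv.mean()
    print(n,r["p"],np.round(rc[0],1),np.round(rc[1],1),"yaw %.1f"%np.degrees(a),"robust",c,np.diff(mu),np.diff(mv),"z top %.4f blue %.4f"%(np.median(Q[:,2]),np.median(B[:,2])))
plan(.47,.12,.15,-88)
E
```

```text
driver_insert 0.69 [402.9  93.3] [168.1  79.6] yaw 2.6 robust [403.1324  93.1157] [167.3882] [78.9861] z top 0.0208 blue 0.0087Traceback (most recent call last):
  File "<stdin>", line 4, in <module>
IndexError: list index out of range
```

```bash
python3 -m jog '[[[0,0,0,0,0,-0.6,-1],[0,0,0,0,0,-1,-1],[0,0,0,0,0,-0.4,-1]]]'; python3 - <<'E'
from h import *
plan(.4242,.0942,.11,-87.7)
E
```

```text
time_s: 4.97
eef_pos: [0.5708, 0.3802, 0.115]
tcp_rot: [[-0.211, 0.977, 0.004], [0.977, 0.211, 0.002], [0.002, 0.004, -1.0]]
contact_force: [0.7, 0.2, -1.0]
gripper_width: 0.0279
grip_force: 59.4
t=4.97 at [0.5708 0.3802 0.115 ] yaw 12.2 | n 25 tilt [ 0.0025 -0.0009] rz 0.999 d [-0.2894  0.0439] 0.004 | w 0.0279 F [ 0.7067  0.2421 -1.031 ] g 59.4084906578064
```

```bash
python3 -m jog '[[[0,0,1,-0.29,0.044,0,-1],[0,0,1,-0.29,0.044,0,-1],[0,0,1,-0.29,0.044,0,-1],[0,0,1,-0.29,0.044,0,-1],[0,0,1,-0.29,0.044,0,-1],[0,0,1,-0.29,0.044,0,-1],[0,0,1,-0.29,0.044,0,-1],[0,0,1,-0.29,0.044,0,-1],[0,0,1,-0.29,0.044,0,-1],[0,0,1,-0.29,0.044,0,-1],[0,0,1,-0.29,0.044,0,-1],[0,0,1,-0.29,0.044,0,-1],[0,0,1,-0.29,0.044,0,-1],[0,0,1,-0.29,0.044,0,-1],[0,0,1,-0.29,0.044,0,-1],[0,0,1,-0.29,0.044,0,-1],[0,0,1,-0.29,0.044,0,-1],[0,0,1,-0.29,0.044,0,-1],[0,0,1,-0.29,0.044,0,-1],[0,0,1,-0.29,0.044,0,-1]]]'
python3 -m jog '[[[0,0,1,-0.29,0.044,0,-1],[0,0,1,-0.29,0.044,0,-1],[0,0,1,-0.29,0.044,0,-1],[0,0,1,-0.29,0.044,0,-1],[0,0,1,-0.29,0.044,0,-1],[0,0,0,0,0,0,-1]]]'
python3 - <<'E'
from h import *
im,P=look("driver",name="w2.png",zmin=.06,zmax=.2)
if P is not None: axis(P,-70,50,np.array([424,94]),2)
plan(.4242,.0942,.045,-87.7,2)
E
```

```text
time_s: 7.48
eef_pos: [0.4892, 0.121, 0.1114]
tcp_rot: [[0.927, 0.375, 0.0], [0.375, -0.927, 0.0], [0.0, 0.0, -1.0]]
contact_force: [-0.2, -0.6, -0.8]
gripper_width: 0.028
grip_force: 59.4
time_s: 8.22
eef_pos: [0.4215, 0.0928, 0.1114]
tcp_rot: [[0.999, 0.038, -0.0], [0.038, -0.999, -0.0], [-0.0, 0.0, -1.0]]
contact_force: [0.4, -0.5, -0.5]
gripper_width: 0.0276
grip_force: 59.4
driver wrist p 0.83 [326.4, 299.0] 14777 z 0.1154 0.1256 [420.2  93.5  85.8  27.8   2.5]
axis yaw 2.37, offset at c -0.45 s-range -46.679291419929946 39.1730118042154
t=8.32 at [0.4231 0.0931 0.1115] yaw -87.7 | n 2 tilt [-0.0008 -0.0077] rz -0.002 d [ 0.0116 -0.0106] 0.665 | w 0.0280 F [ 1.7704 -0.5002 -0.4275] g 59.36521053314209
```

View pics/w2.png

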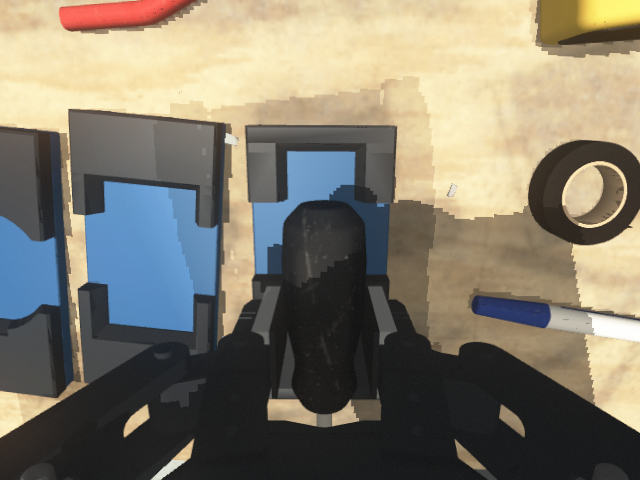

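The driver sits straight over its insert, butt at about (320,205). The insert's far edge is at row 127, columns 247–396. I'll check the insert against this view while lowering part way.

```bash
python3 -m jog '[[[0,0,0,0.02,-0.01,0.4,-1],[0,0,0,0.02,-0.01,0.3,-1],[0,0,0,0,0,0,-1]]]'; python3 - <<'E'
from h import *
im=ctrl.get_image("wrist"); 
for q in ["driver_insert","measure_insert"]:
  for r in ctrl.trace(q,im)[:1]:
    P=pts(im,r["pixels"]); Q=P[(P[:,2]>.017)&(P[:,2]<.027)]*1000; c=np.array([403.1,93.3]);a=np.radians(2.3)
    if q[0]=="m": c=np.array([405.5,196.4]);a=np.radians(-4)
    u=np.array([np.cos(a),np.sin(a)]);v=np.array([-u[1],u[0]]); s=(Q[:,:2]-c)@u; w=(Q[:,:2]-c)@v
    print(q,r["p"],len(Q),"s",np.percentile(s,[.5,99.5]))
    for b in range(-80,84,10):
        k=(s>=b)&(s<b+10)
        if k.sum()>20: print(b,np.percentile(w[k],[1,99]).round(1),end=" ")
    k=(s>46)&(s<66); h,e=np.histogram(w[k],np.arange(-42,43,3)); print(h)
r=ctrl.trace("driver",im)[0]; P=pts(im,r["pixels"]); P=P[P[:,2]>.04]*1000
c=np.array([403.1,93.3]);a=np.radians(2.3);u=np.array([np.cos(a),np.sin(a)]);v=np.array([-u[1],u[0]])
s=(P[:,:2]-c)@u; w=(P[:,:2]-c)@v; print("driver s",np.percentile(s,[.2,99.8]),[ [b,*np.percentile(w[(s>=b)&(s<b+10)],[1,99]).round(1)] for b in range(-20,64,10) if ((s>=b)&(s<b+10)).sum()>20])
plan(.4255,.0942,.0225,-87.7,2)
E
```

```text
time_s: 8.7
eef_pos: [0.4245, 0.0941, 0.0755]
tcp_rot: [[0.999, 0.039, -0.001], [0.039, -0.999, -0.0], [-0.001, 0.0, -1.0]]
contact_force: [0.7, 0.7, -1.3]
gripper_width: 0.0279
grip_force: 59.4
driver_insert 0.55 12427 s [-67.2823  83.6946]
-80 [-13.1  15.7] -70 [-29.6  30.2] -60 [-29.2  30.1] -50 [-23.2  24.2] -40 [-21.5  22.2] -30 [-19.6  21. ] -20 [-18.4  19.7] 40 [-38.4  40.7] 50 [-38.5  40.5] 60 [-38.5  40.3] 70 [-38.2  39.9] 80 [-38.1  39.7] [  2 242 284 279 285 278 315  47   0   0   0   0   0   0   0   0   0   0
   0   0   0 119 308 283 281 283 284 153]
measure_insert 0.59 18341 s [-76.3151  83.1393]
-80 [-13.5  -1.8] -70 [-14.5  40.4] -60 [13.6 39.9] -50 [11.4 39.7] -40 [29.  39.8] -30 [-39.4  40.2] -20 [-39.   40.1] 20 [-39.3  39.8] 30 [-39.3  40. ] 40 [-39.3  39.6] 50 [-39.   38.8] 60 [-38.9  39.3] 70 [-38.8  39.2] 80 [-38.7  38.9] [ 69 335 278 274 243 242 246 249 246 233 249 244 234 242 251 230 240 242
 236 238 236 240 242 236 286 271 270  70]
driver s [-21.7605  62.8362] [[-20, np.float64(-6.2), np.float64(7.8)], [-10, np.float64(-11.0), np.float64(12.1)], [0, np.float64(-10.1), np.float64(11.3)], [10, np.float64(-11.5), np.float64(12.5)], [20, np.float64(-12.7), np.float64(13.9)], [30, np.float64(-13.1), np.float64(14.2)], [40, np.float64(-12.8), np.float64(14.3)], [50, np.float64(-12.2), np.float64(13.6)], [60, np.float64(-8.6), np.float64(10.0)]]
t=8.90 at [0.4248 0.0941 0.0767] yaw -87.8 | n 2 tilt [-0.0007 -0.0063] rz -0.011 d [ 0.007  -0.0003] 0.542 | w 0.0278 F [-0.9647  0.2933 -0.3418] g 59.364835023880005
```

```bash
python3 -m jog '[[[0,0,0,0.015,0,0.4,-1],[0,0,0,0,0,0.4,-1],[0,0,0,0,0,0.25,-1],[0,0,0,0,0,0,-1],[0,0,0,0,0,0,0.1],[0,0,0,0,0,0,0.1],[0,0,0,0,0,0,0.1]]]'
python3 -m jog '[[[0,0,0,0,0,-0.6,0.1],[0,0,0,0,0,-1,0.1],[0,0,0,0,0,-0.7,1]]]'
python3 - <<'E'
from h import *
im,P=look("driver",name="w3.png",zmin=.012,zmax=.06)
P=pts(im,ctrl.trace("driver",im)[0]["pixels"])
print("top z",np.percentile(P[:,2],[2,50,98]))
plan(.568,.20,.16,7)
E
```

```text
time_s: 9.78
eef_pos: [0.4253, 0.0941, 0.024]
tcp_rot: [[0.999, 0.038, 0.001], [0.038, -0.999, 0.0], [0.001, -0.0, -1.0]]
contact_force: [-0.4, 0.2, -0.8]
gripper_width: 0.0468
grip_force: 0.0
time_s: 10.15
eef_pos: [0.4252, 0.0941, 0.1406]
tcp_rot: [[0.999, 0.038, 0.001], [0.038, -0.999, 0.0], [0.001, -0.0, -1.0]]
contact_force: [1.7, 0.0, 0.1]
gripper_width: 0.0639
grip_force: 0.0
driver wrist p 0.61 [326.0, 230.3] 4852 z 0.0258 0.0372 [403.8  94.4 125.2  26.7   1.2]
top z [0.0242 0.0335 0.0373]
t=10.30 at [0.4262 0.0943 0.1404] yaw -87.8 | n 24 tilt [-0.0003 -0.0024] rz -0.988 d [0.1626 0.0313] -0.016 | w 0.0840 F [-0.3694  0.3227 -0.9323] g 0.0
```

View pics/w3.png

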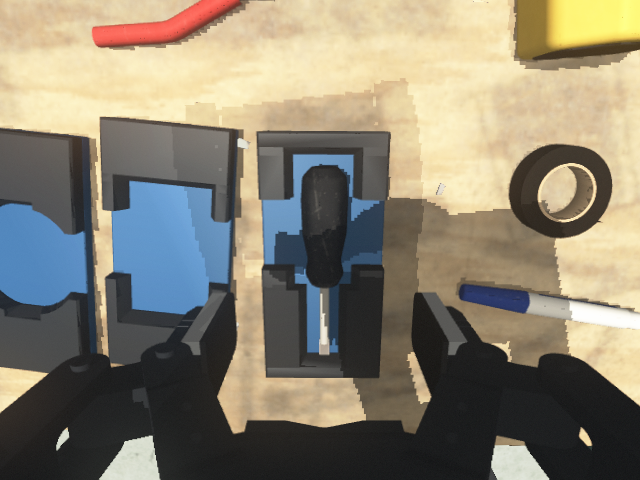

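The driver is seated, handle at (325,225) and shank at (323,320), with its top at 37 mm as expected. Pliers next.

```bash
python3 -m jog '[[[0,0,-0.99,0.16,0.031,-0.016,1],[0,0,-0.99,0.16,0.031,-0.016,1],[0,0,-0.99,0.16,0.031,-0.016,1],[0,0,-0.99,0.16,0.031,-0.016,1],[0,0,-0.99,0.16,0.031,-0.016,1],[0,0,-0.99,0.16,0.031,-0.016,1],[0,0,-0.99,0.16,0.031,-0.016,1],[0,0,-0.99,0.16,0.031,-0.016,1],[0,0,-0.99,0.16,0.031,-0.016,1],[0,0,-0.99,0.16,0.031,-0.016,1],[0,0,-0.99,0.16,0.031,-0.016,1],[0,0,-0.99,0.16,0.031,-0.016,1],[0,0,-0.99,0.16,0.031,-0.016,1],[0,0,-0.99,0.16,0.031,-0.016,1],[0,0,-0.99,0.16,0.031,-0.016,1],[0,0,-0.99,0.16,0.031,-0.016,1],[0,0,-0.99,0.16,0.031,-0.016,1],[0,0,-0.99,0.16,0.031,-0.016,1],[0,0,-0.99,0.16,0.031,-0.016,1],[0,0,-0.99,0.16,0.031,-0.016,1]]]'
python3 -m jog '[[[0,0,-0.99,0.16,0.031,-0.016,1],[0,0,-0.99,0.16,0.031,-0.016,1],[0,0,-0.99,0.16,0.031,-0.016,1],[0,0,-0.99,0.16,0.031,-0.016,1],[0,0,0,0,0,0,1]]]'
python3 - <<'E'
from h import *
im,P=look("snips",name="w4.png",zmax=.03)
if P is not None: axis(P,20,70,np.array([567.5,166.5]),97); axis(P,-60,-20,np.array([567.5,166.5]),97); axis(P,-70,70,np.array([567.5,166.5]),97)
plan(.5635,.199,.010,7,5)
im=ctrl.get_image("top"); a=np.radians(-2.2); c=np.array([411.4,394.7])
for n in "snips_insert roll_insert measure_insert".split():
    R=ctrl.trace(n,im)
    if not R: print(n,"none");continue
    P=pts(im,R[0]["pixels"]); Q=P[(P[:,2]>.019)&(P[:,2]<.027)]; rc=cv2.minAreaRect((Q[:,:2]*1000).astype(np.float32)); print(n,R[0]["p"],np.round([*rc[0],*rc[1],rc[2]],1))
E
```

```text
time_s: 12.8
eef_pos: [0.5562, 0.1666, 0.1533]
tcp_rot: [[0.147, 0.989, -0.002], [0.989, -0.147, -0.0], [-0.001, -0.002, -1.0]]
contact_force: [-0.3, -0.8, 0.3]
gripper_width: 0.0853
grip_force: 0.0
time_s: 13.42
eef_pos: [0.5639, 0.1984, 0.1567]
tcp_rot: [[-0.126, 0.992, -0.001], [0.992, 0.126, -0.0], [-0.0, -0.001, -1.0]]
contact_force: [0.9, 0.9, -0.4]
gripper_width: 0.0852
grip_force: 0.0
snips wrist p 0.83 [338.5, 245.5] 4768 z 0.0084 0.0138 [567.  168.7  52.2 141.5   8.7]
axis yaw 98.33, offset at c 0.33 s-range -68.4423477688553 73.7078719078191
axis yaw 98.67, offset at c -0.03 s-range -68.4423477688553 73.7078719078191
axis yaw 98.78, offset at c 0.08 s-range -68.4423477688553 73.7078719078191
t=13.53 at [0.5639 0.1979 0.157 ] yaw 7.1 | n 5 tilt [-0.0038  0.0009] rz 0.007 d [ 0.0045 -0.001 ] 0.588 | w 0.0855 F [ 0.6932 -0.4583  1.5316] g 0.0
snips_insert 0.83 [376.6 425.9  19.8  89.2  86.1]
roll_insert none
measure_insert none
```

View pics/w4.png

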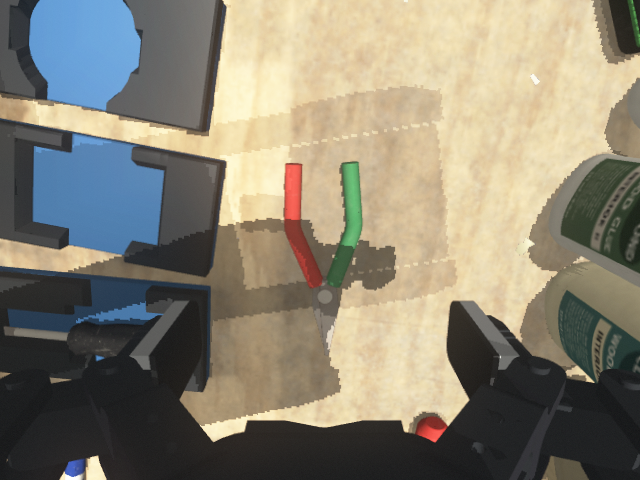

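The pliers are at about (325,240), handles up at row 165, jaws toward the palm. I'll descend and grip.

```bash
python3 - <<'E'
from h import *
plan(.5623,.2011,.0105,8.6,4)
E
python3 -m jog '[[[0,0,-0.1,0.018,-0.008,0.73,1],[0,0,-0.1,0.018,-0.008,0.73,1],[0,0,-0.1,0.018,-0.008,0.73,1],[0,0,-0.1,0.018,-0.008,0.72,1],[0,0,0,0,0,0,0],[0,0,0,0,0,0,-1],[0,0,0,0,0,0,-1],[0,0,0,0,0,0,-1],[0,0,0,0,0,0,-1],[0,0,0,0,0,0,-1]]]'
python3 - <<'E'
from h import *
plan(.5623,.2011,.0105,8.6,4)
E
```

```text
t=13.72 at [0.5643 0.1979 0.1577] yaw 7.2 | n 4 tilt [-0.0011  0.0003] rz -0.089 d [ 0.0174 -0.0076] 0.736 | w 0.0853 F [-0.4574 -0.5719 -0.5624] g 0.0
time_s: 14.98
eef_pos: [0.5632, 0.2018, 0.014]
tcp_rot: [[-0.153, 0.988, 0.002], [0.988, 0.153, 0.001], [0.0, 0.002, -1.0]]
contact_force: [-1.1, -1.6, 11.0]
gripper_width: 0.0497
grip_force: 61.3
t=14.97 at [0.5632 0.2018 0.014 ] yaw 8.8 | n 4 tilt [ 0.0077 -0.001 ] rz 0.014 d [-0.0025 -0.005 ] 0.017 | w 0.0497 F [-1.1079 -1.5548 10.9556] g 61.28829962173768
```

```bash
python3 -m jog '[[[0,0,0,0,0,-0.5,-1],[0,0,0,0,0,-1,-1],[0,0,0,0,0,-0.4,-1]]]'; python3 - <<'E'
from h import *
plan(.4444,.3934,.11,-92)
E
```

```text
time_s: 15.35
eef_pos: [0.5637, 0.202, 0.1108]
tcp_rot: [[-0.153, 0.988, 0.004], [0.988, 0.153, 0.001], [0.001, 0.004, -1.0]]
contact_force: [1.2, 1.0, -2.6]
gripper_width: 0.0493
grip_force: 58.5
t=15.35 at [0.5637 0.202  0.1108] yaw 8.8 | n 26 tilt [ 0.0023 -0.0003] rz 0.969 d [ 0.0626 -0.1879] 0.001 | w 0.0493 F [ 1.217   0.9711 -2.6154] g 58.47826479195646
```

```bash
python3 -m jog '[[[0,0,0.97,0.063,-0.188,0,-1],[0,0,0.97,0.063,-0.188,0,-1],[0,0,0.97,0.063,-0.188,0,-1],[0,0,0.97,0.063,-0.188,0,-1],[0,0,0.97,0.063,-0.188,0,-1],[0,0,0.97,0.063,-0.188,0,-1],[0,0,0.97,0.063,-0.188,0,-1],[0,0,0.97,0.063,-0.188,0,-1],[0,0,0.97,0.063,-0.188,0,-1],[0,0,0.97,0.063,-0.188,0,-1],[0,0,0.97,0.063,-0.188,0,-1],[0,0,0.97,0.063,-0.188,0,-1],[0,0,0.97,0.063,-0.188,0,-1],[0,0,0.97,0.063,-0.188,0,-1],[0,0,0.97,0.063,-0.188,0,-1],[0,0,0.97,0.063,-0.188,0,-1],[0,0,0.97,0.063,-0.188,0,-1],[0,0,0.97,0.063,-0.188,0,-1],[0,0,0.97,0.063,-0.188,0,-1],[0,0,0.97,0.063,-0.188,0,-1]]]'
python3 -m jog '[[[0,0,0.97,0.063,-0.188,0,-1],[0,0,0.97,0.063,-0.188,0,-1],[0,0,0.97,0.063,-0.188,0,-1],[0,0,0.97,0.063,-0.188,0,-1],[0,0,0.97,0.063,-0.188,0,-1],[0,0,0.97,0.063,-0.188,0,-1],[0,0,0,0,0,0,-1]]]'
cat >> h.py <<'E'
def edges(P,c,a,zlo,zhi,lab):
    Q=P[(P[:,2]>zlo)&(P[:,2]<zhi)]*1000; a=np.radians(a); u=np.array([np.cos(a),np.sin(a)]);v=np.array([-u[1],u[0]])
    s=(Q[:,:2]-c)@u; w=(Q[:,:2]-c)@v; print(lab,len(Q),"z",np.percentile(Q[:,2],[3,97]),"s",np.percentile(s,[.5,99.5]))
    print([ [b,*[float(x) for x in np.percentile(w[(s>=b)&(s<b+10)],[1,99]).round(1)]] for b in range(-90,90,10) if ((s>=b)&(s<b+10)).sum()>20])
E
python3 - <<'E'
from h import *
c=np.array([411.4,394.7]); im=ctrl.get_image("wrist"); save(im,"w5.png")
for q,l,h in [("snips_insert",.017,.027),("snips",.06,.2)]:
    R=ctrl.trace(q,im)
    if R: edges(pts(im,R[0]["pixels"]),c,-2.2,l,h,q)
plan(.4444,.3934,.0745,-92,2)
E
```

```text
time_s: 17.85
eef_pos: [0.4363, 0.3353, 0.1082]
tcp_rot: [[0.933, 0.36, 0.001], [0.36, -0.933, 0.001], [0.001, -0.0, -1.0]]
contact_force: [-0.5, 0.7, -2.8]
gripper_width: 0.0493
grip_force: 58.5
time_s: 18.73
eef_pos: [0.4437, 0.3941, 0.1081]
tcp_rot: [[0.999, -0.035, 0.001], [-0.035, -0.999, 0.001], [0.001, -0.001, -1.0]]
contact_force: [-0.3, -0.1, -2.1]
gripper_width: 0.05
grip_force: 58.5
snips_insert 4730 z [17.4628 22.4663] s [-81.9439  83.1159]
[[-90, -39.4, 40.0], [-80, -39.5, 39.6], [-70, -39.3, 40.0], [-60, -39.6, 40.2], [-50, -39.1, 40.3], [-40, -39.3, 40.2], [-30, -20.5, 22.7], [-20, -23.2, 25.2], [-10, -23.3, 25.4], [50, -37.8, 41.9], [60, -38.0, 42.0], [70, -37.8, 41.6], [80, -37.1, 40.6]]
snips 14212 z [ 98.5752 108.1049] s [-15.8403  69.2945]
[[-20, -12.1, 13.7], [-10, -15.8, 17.1], [0, -19.5, 21.3], [10, -23.2, 24.9], [20, -23.5, 25.4], [30, -23.5, 25.8], [40, -24.5, 26.7], [50, -24.2, 26.0], [60, -23.7, 25.6]]
t=18.88 at [0.4432 0.393  0.1076] yaw -92.0 | n 2 tilt [ 0.0003 -0.0004] rz 0.004 d [ 0.0123 -0.004 ] 0.331 | w 0.0494 F [-0.2018  0.4131 -1.8569] g 58.48672984546283
```

View pics/w5.png

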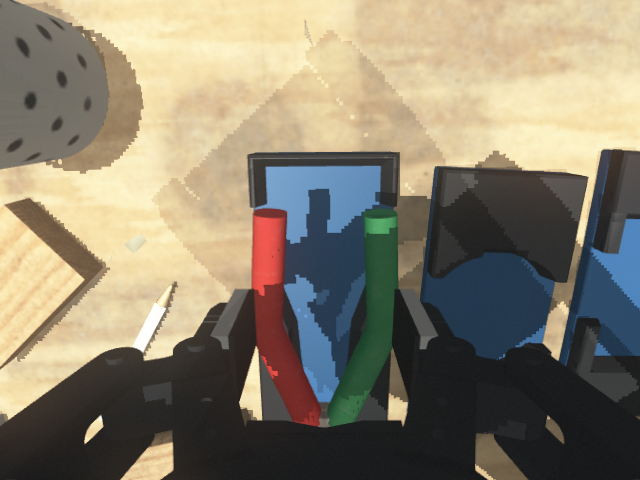

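The pliers are in line over the snips insert, handles at columns 268 and 380, jaws toward the narrow end. They need about 2.5 mm forward and +0.7° of turn before lowering.

```bash
python3 -m jog '[[[0,0,-0.17,0.05,0,0.3,-1],[0,0,0,0,0,0.4,-1],[0,0,0,0,0,0.4,-1],[0,0,0,0,0,0.35,-1],[0,0,0,0,0,0.18,-1],[0,0,0,0,0,0,-1]]]'
python3 - <<'E'
from h import *
plan(.446,.393,.0255,-91.3,2)
E
```

```text
time_s: 19.62
eef_pos: [0.4456, 0.393, 0.0252]
tcp_rot: [[1.0, -0.024, -0.001], [-0.024, -1.0, -0.001], [-0.001, 0.001, -1.0]]
contact_force: [0.1, 0.5, -1.0]
gripper_width: 0.0495
grip_force: 58.7
t=19.62 at [0.4456 0.393  0.0252] yaw -91.4 | n 2 tilt [0.0046 0.0052] rz -0.007 d [0.0037 0.0001] -0.003 | w 0.0495 F [ 0.0916  0.4892 -0.9585] g 58.74757600824523
```

```bash
python3 -m jog '[[[0,0,0,0,0,0,0.45],[0,0,0,0,0,0,0.45],[0,0,0,0,0,0,0.45],[0,0,0,0,0,-0.5,0.45],[0,0,0,0,0,-1,0.45],[0,0,0,0,0,-1,0.45],[0,0,0,0,0,0,1]]]'
python3 - <<'E'
from h import *
c=np.array([411.4,394.7]); im=ctrl.get_image("wrist"); save(im,"w6.png")
R=ctrl.trace("snips",im); print(R[0]["p"]); edges(pts(im,R[0]["pixels"]),c,-1.3,.0,.1,"snips")
R=ctrl.trace("roll_insert",im)
if R: P=pts(im,R[0]["pixels"]); edges(P,np.array([398,295.3]),-4,.017,.027,"roll_insert")
plan(.4555,-.059,.14,-88)
E
```

```text
time_s: 20.5
eef_pos: [0.4477, 0.3948, 0.1551]
tcp_rot: [[1.0, -0.024, 0.005], [-0.024, -1.0, 0.004], [0.005, -0.004, -1.0]]
contact_force: [0.2, 0.1, -0.3]
gripper_width: 0.0779
grip_force: 0.0
0.77
snips 5959 z [14.4339 23.8518] s [-67.7071  71.1758]
[[-70, -4.8, 4.3], [-60, -6.4, 6.5], [-50, -8.2, 8.3], [-40, -9.4, 10.0], [-30, -8.8, 9.2], [-20, -14.6, 12.4], [-10, -16.0, 16.4], [0, -19.9, 19.7], [10, -23.8, 23.7], [20, -26.8, 26.8], [30, -26.7, 26.7], [40, -26.6, 25.7], [50, -25.6, 25.7], [60, -25.4, 24.7], [70, -24.4, 23.6]]
roll_insert 12250 z [19.2585 22.6702] s [-82.0249  83.6064]
[[-90, 1.3, 41.2], [-80, 3.5, 41.1], [-70, 8.6, 41.0], [-60, 14.7, 41.1], [-50, 19.4, 41.1], [-40, -38.4, 41.0], [-30, -37.6, 41.0], [20, -37.9, 40.8], [30, -38.5, 40.7], [40, -38.1, 40.4], [50, -37.9, 40.4], [60, -37.6, 40.4], [70, -37.7, 40.2], [80, -37.5, 40.2]]
t=20.65 at [0.4455 0.3931 0.1505] yaw -91.4 | n 11 tilt [0.0004 0.0005] rz -0.077 d [0.0159 0.8221] 0.019 | w 0.0855 F [-0.5597  0.0028 -0.4415] g 0.0
```

View pics/w6.png

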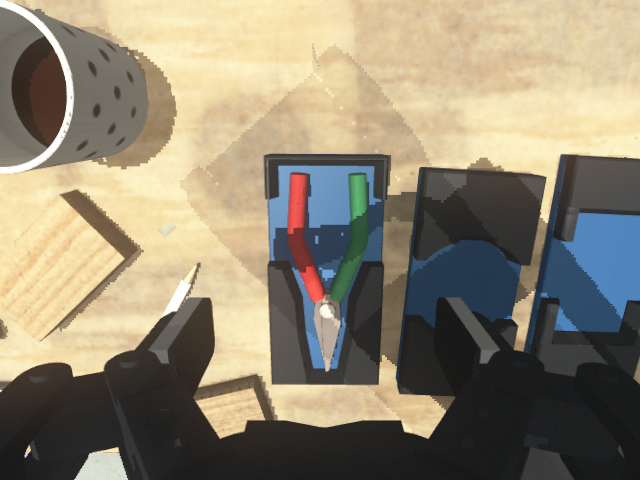

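The pliers are seated, handles at row 175 and jaws at (325,340), with the top at 24 mm. Tape roll next.

```bash
python3 -m jog '[[[0,0,-0.08,0.016,0.82,0.02,1],[0,0,-0.08,0.016,0.82,0.02,1],[0,0,-0.08,0.016,0.82,0.02,1],[0,0,-0.08,0.016,0.82,0.02,1],[0,0,-0.08,0.016,0.82,0.02,1],[0,0,-0.08,0.016,0.82,0.02,1],[0,0,-0.08,0.016,0.82,0.02,1],[0,0,-0.08,0.016,0.82,0.02,1],[0,0,-0.08,0.016,0.82,0.02,1],[0,0,-0.08,0.016,0.82,0.02,1],[0,0,-0.08,0.016,0.82,0.02,1],[0,0,0,0,0,0,1]]]'
python3 - <<'E'
from h import *
im,P=look("tape_roll",name="w7.png",zmax=.03)
if P is not None: Q=P[P[:,2]>.015]; print(cv2.minEnclosingCircle((Q[:,:2]*1000).astype(np.float32)), cv2.fitEllipse(cv2.convexHull((Q[:,:2]*1000).astype(np.float32))))
plan(.4555,-.059,.015,-88,4)
E
```

```text
time_s: 22.15
eef_pos: [0.4558, -0.0596, 0.1388]
tcp_rot: [[0.999, 0.034, -0.002], [0.034, -0.999, 0.0], [-0.002, -0.0, -1.0]]
contact_force: [0.4, 0.2, 0.2]
gripper_width: 0.0852
grip_force: 0.0
tape_roll wrist p 0.57 [320.8, 247.8] 4669 z 0.0109 0.0190 [456.  -57.6  58.8  57.4  18.8]
((456.0427551269531, -57.86626052856445), 29.521987915039062) ((456.0467834472656, -57.69831466674805), (57.683021545410156, 58.86784744262695), 100.85902404785156)
t=22.25 at [ 0.4556 -0.0576  0.139 ] yaw -87.9 | n 4 tilt [-0.0022  0.0075] rz 0.004 d [-0.0007  0.0071] 0.620 | w 0.0852 F [-0.4575  0.1157 -0.5631] g 0.0
```

```bash
python3 -m jog '[[[0,0,0,0.008,0,0.7,1],[0,0,0,0,0,0.7,1],[0,0,0,0,0,0.7,1],[0,0,0,0,0,0.38,1],[0,0,0,0,0,0,0],[0,0,0,0,0,0,-1],[0,0,0,0,0,0,-1],[0,0,0,0,0,0,-1],[0,0,0,0,0,0,-1]]]'
python3 -m jog '[[[0,0,0,0,0,-0.4,-1],[0,0,0,0,0,-1,-1],[0,0,0,0,0,-0.6,-1]]]'
python3 - <<'E'
from h import *
plan(.3988,.2966,.11,-94.2)
E
```

```text
time_s: 23.38
eef_pos: [0.4574, -0.0575, 0.0166]
tcp_rot: [[0.999, 0.038, 0.001], [0.038, -0.999, -0.0], [0.001, 0.0, -1.0]]
contact_force: [0.2, 2.9, 11.4]
gripper_width: 0.0556
grip_force: 64.7
time_s: 23.75
eef_pos: [0.4572, -0.0577, 0.118]
tcp_rot: [[0.999, 0.037, 0.002], [0.037, -0.999, -0.0], [0.002, 0.0, -1.0]]
contact_force: [0.7, -0.3, -0.0]
gripper_width: 0.0558
grip_force: 64.0
t=23.75 at [ 0.4572 -0.0577  0.118 ] yaw -87.9 | n 8 tilt [ 0.0007 -0.0027] rz 0.198 d [-0.1558 -0.8844] 0.020 | w 0.0558 F [ 0.6806 -0.3114 -0.0347] g 64.00629182928242
```

```bash
python3 -m jog '[[[0,0,0.2,-0.156,-0.88,0.01,-1],[0,0,0.2,-0.156,-0.88,0.01,-1],[0,0,0.2,-0.156,-0.88,0.01,-1],[0,0,0.2,-0.156,-0.88,0.01,-1],[0,0,0.2,-0.156,-0.88,0.01,-1],[0,0,0.2,-0.156,-0.88,0.01,-1],[0,0,0.2,-0.156,-0.88,0.01,-1],[0,0,0.2,-0.156,-0.88,0.01,-1],[0,0,0,0,0,0,-1]]]'
python3 - <<'E'
from h import *
im=ctrl.get_image("wrist"); save(im,"w8.png"); c=np.array([398.8,296.6])
for q,l,h in [("roll_insert",.017,.027),("tape_roll",.06,.2)]:
    R=ctrl.trace(q,im)
    if R: edges(pts(im,R[0]["pixels"]),c,-4,l,h,q)
plan(.3988,.2966,.0275,-94.2,4)
E
```

```text
time_s: 24.88
eef_pos: [0.3983, 0.2976, 0.1122]
tcp_rot: [[0.997, -0.071, 0.001], [-0.071, -0.997, 0.001], [0.001, -0.001, -1.0]]
contact_force: [0.6, 0.1, -1.1]
gripper_width: 0.056
grip_force: 64.0
roll_insert 17185 z [19.4063 22.6542] s [-57.3555  82.4482]
[[-90, -39.7, 38.5], [-60, -15.3, 19.4], [-50, -20.4, 24.5], [-40, -22.5, 26.7], [20, -40.2, 38.7], [30, -40.0, 38.2], [40, -39.4, 38.3], [50, -39.7, 37.8], [60, -39.4, 37.6], [70, -40.0, 37.9], [80, -40.2, 38.1]]
tape_roll 17413 z [ 97.6659 114.3179] s [-29.6642  28.3895]
[[-40, -4.4, 7.5], [-30, -20.0, 21.6], [-20, -24.8, 27.3], [-10, -26.2, 28.8], [0, -26.2, 29.0], [10, -24.1, 27.2], [20, -18.0, 21.0]]
t=25.02 at [0.3981 0.2944 0.1119] yaw -94.2 | n 4 tilt [0.0013 0.0012] rz -0.002 d [ 0.0025 -0.0112] 0.422 | w 0.0558 F [-0.1312 -0.3169 -1.5762] g 64.01157376589254
```

View pics/w8.png

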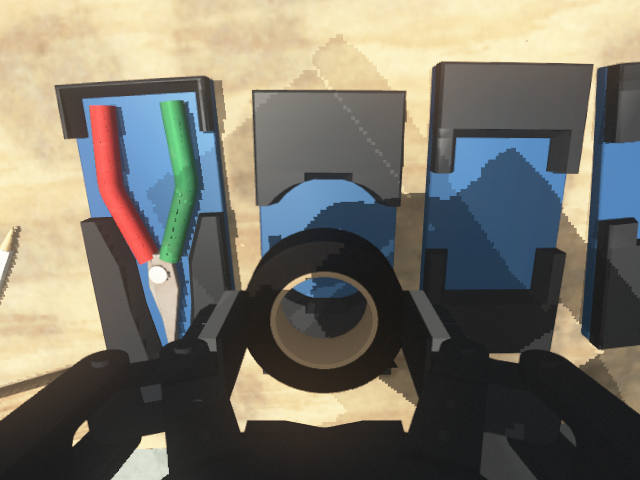

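The roll is held level at (325,310), centred on its cut-out. I'll lower it.

```bash
python3 -m jog '[[[0,0,0,0,0,0.4,-1],[0,0,0,0,0,0.4,-1],[0,0,0,0,0,0,-1]]]';python3 - <<'E'
from h import *
plan(.398,.2957,.0275,-94.2,1)
E
```

```text
time_s: 25.4
eef_pos: [0.3979, 0.2934, 0.0711]
tcp_rot: [[0.997, -0.075, -0.002], [-0.075, -0.997, -0.001], [-0.002, 0.002, -1.0]]
contact_force: [0.4, -0.1, -0.9]
gripper_width: 0.0561
grip_force: 64.0
t=25.40 at [0.3979 0.2934 0.0711] yaw -94.3 | n 1 tilt [0.0233 0.0294] rz -0.032 d [-0.0009 -0.0463] 0.872 | w 0.0561 F [ 0.3708 -0.0702 -0.9092] g 64.00647596921772
```

```bash
python3 -m jog '[[[0,0,0,0,-0.045,0.3,-1],[0,0,0,0,0,0.35,-1],[0,0,0,0,0,0.2,-1],[0,0,0,0,0,0,-1],[0,0,0,0,0,0,0.65],[0,0,0,0,0,0,0.65],[0,0,0,0,0,0,0.65]]]'
python3 -m jog '[[[0,0,0,0,0,-0.5,0.65],[0,0,0,0,0,-1,0.65],[0,0,0,0,0,-1,0.8],[0,0,0,0,0,-0.3,1],[0,0,0,0,0,0,1]]]'
python3 - <<'E'
from h import *
c=np.array([398,295.5]); im=ctrl.get_image("wrist"); save(im,"w9.png")
R=ctrl.trace("tape_roll",im); print(R[0]["p"]); edges(pts(im,R[0]["pixels"]),c,-4,.011,.1,"roll")
R=ctrl.trace("measure_insert",im)
if R: edges(pts(im,R[0]["pixels"]),np.array([405.5,196.4]),-4,.017,.027,"measure_insert")
plan(.560,-.053,.17,-171)
plan(.560,-.053,.17,8)
E
```

```text
time_s: 26.28
eef_pos: [0.3988, 0.2973, 0.0298]
tcp_rot: [[0.997, -0.074, 0.001], [-0.074, -0.997, 0.0], [0.001, -0.0, -1.0]]
contact_force: [0.1, -0.4, -0.2]
gripper_width: 0.0701
grip_force: 0.0
time_s: 26.9
eef_pos: [0.399, 0.2975, 0.1701]
tcp_rot: [[0.997, -0.074, 0.002], [-0.074, -0.997, 0.001], [0.002, -0.001, -1.0]]
contact_force: [1.2, 1.0, -0.7]
gripper_width: 0.0854
grip_force: 0.0
0.65
roll 4361 z [15.6202 29.0238] s [-29.1279  29.0602]
[[-30, -16.9, 21.5], [-20, -23.6, 28.8], [-10, -26.4, 31.3], [0, -26.7, 30.6], [10, -23.2, 28.0], [20, -17.1, 22.0]]
measure_insert 13492 z [18.2394 22.6738] s [-83.084  82.907]
[[-90, -38.0, 40.5], [-80, -37.5, 40.6], [-70, -37.4, 40.5], [-60, -37.6, 40.5], [-50, -38.3, 40.9], [-40, -38.6, 41.0], [-30, -38.5, 41.0], [-20, -38.1, 39.8], [20, -39.0, 41.1], [30, -38.3, 41.1], [40, -38.2, 41.0], [50, -37.5, 40.7], [60, -37.6, 40.6], [70, -37.3, 40.8], [80, -37.5, 41.0]]
t=27.05 at [0.3979 0.2967 0.168 ] yaw -94.2 | n 20 tilt [0.001  0.0012] rz 0.959 d [0.3786 0.1719] -0.002 | w 0.0857 F [-0.0913  0.0899 -0.2852] g 0.0
t=27.05 at [0.3979 0.2967 0.168 ] yaw -94.2 | n 26 tilt [0.0007 0.001 ] rz -0.983 d [-0.1164  0.3192] -0.002 | w 0.0857 F [-0.0913  0.0899 -0.2852] g 0.0
```

View pics/w9.png

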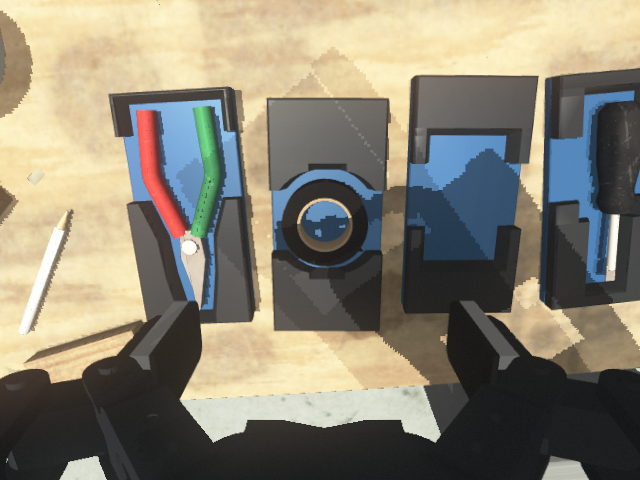

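The tape roll is seated at (325,222) with its top at 29 mm. Tape measure next.

```bash
python3 -m jog '[[[0,0,-0.98,-0.116,0.32,0,1],[0,0,-0.98,-0.116,0.32,0,1],[0,0,-0.98,-0.116,0.32,0,1],[0,0,-0.98,-0.116,0.32,0,1],[0,0,-0.98,-0.116,0.32,0,1],[0,0,-0.98,-0.116,0.32,0,1],[0,0,-0.98,-0.116,0.32,0,1],[0,0,-0.98,-0.116,0.32,0,1],[0,0,-0.98,-0.116,0.32,0,1],[0,0,-0.98,-0.116,0.32,0,1],[0,0,-0.98,-0.116,0.32,0,1],[0,0,-0.98,-0.116,0.32,0,1],[0,0,-0.98,-0.116,0.32,0,1],[0,0,-0.98,-0.116,0.32,0,1],[0,0,-0.98,-0.116,0.32,0,1],[0,0,-0.98,-0.116,0.32,0,1],[0,0,-0.98,-0.116,0.32,0,1],[0,0,-0.98,-0.116,0.32,0,1],[0,0,-0.98,-0.116,0.32,0,1],[0,0,-0.98,-0.116,0.32,0,1]]]'
python3 -m jog '[[[0,0,-0.98,-0.116,0.32,0,1],[0,0,-0.98,-0.116,0.32,0,1],[0,0,-0.98,-0.116,0.32,0,1],[0,0,-0.98,-0.116,0.32,0,1],[0,0,-0.98,-0.116,0.32,0,1],[0,0,-0.98,-0.116,0.32,0,1],[0,0,0,0,0,0,1],[0,0,0,0,0,0,1]]]'
python3 - <<'E'
from h import *
im=ctrl.get_image("wrist"); save(im,"w10.png"); 
R=ctrl.trace("measure",im); print(R[0]["p"]); P=pts(im,R[0]["pixels"])
for l in (.01,.05): edges(P,np.array([560.,-56.5]),97.7,l,.1,"measure"); rc=cv2.minAreaRect((P[P[:,2]>l][:,:2]*1000).astype(np.float32)); print(rc)
plan(.560,-.053,.02,7.7,4)
E
```

```text
time_s: 29.55
eef_pos: [0.4692, -0.0096, 0.1679]
tcp_rot: [[0.271, 0.963, -0.003], [0.963, -0.271, 0.0], [-0.001, -0.003, -1.0]]
contact_force: [0.6, 0.3, 1.2]
gripper_width: 0.0852
grip_force: 0.0
time_s: 30.55
eef_pos: [0.5597, -0.0533, 0.1683]
tcp_rot: [[-0.132, 0.991, -0.002], [0.991, 0.132, 0.0], [0.001, -0.002, -1.0]]
contact_force: [0.2, -0.1, 0.5]
gripper_width: 0.0853
grip_force: 0.0
0.91
measure 7733 z [36.6288 67.2872] s [-24.6448  42.3349]
[[-30, -14.0, 15.7], [-20, -20.4, 19.5], [-10, -21.9, 21.4], [0, -21.9, 20.8], [10, -21.8, 21.4], [20, -21.0, 21.7], [30, -20.1, 21.3], [40, -17.1, 18.6]]
((559.0283813476562, -48.58554458618164), (44.268943786621094, 69.13782501220703), 8.3612642288208)
measure 6917 z [51.406  67.3871] s [-24.8194  38.788 ]
[[-30, -14.0, 15.7], [-20, -20.4, 19.5], [-10, -21.9, 21.4], [0, -21.9, 20.8], [10, -21.8, 21.4], [20, -21.0, 20.7], [30, -19.2, 19.5]]
((559.1776123046875, -49.8794059753418), (44.24617004394531, 66.5274658203125), 8.627275466918945)
t=30.65 at [ 0.56   -0.0533  0.1689] yaw 7.6 | n 4 tilt [-0.0045 -0.0014] rz -0.005 d [0.0017 0.0005] 0.744 | w 0.0852 F [ 0.4322  0.2927 -0.3994] g 0.0
```

View pics/w10.png

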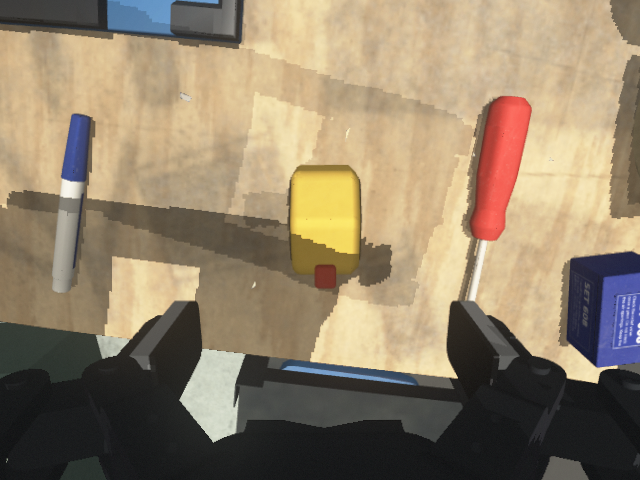

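The tape measure is centred between the fingers at (325,220), its red tab toward the palm. I'll grip it.

```bash
python3 -m jog '[[[0,0,-0.12,0.04,0,0.74,1],[0,0,0,0,0,0.74,1],[0,0,0,0,0,0.74,1],[0,0,0,0,0,0.74,1],[0,0,0,0,0,0,0.1],[0,0,0,0,0,0,-1],[0,0,0,0,0,0,-1],[0,0,0,0,0,0,-1],[0,0,0,0,0,0,-1],[0,0,0,0,0,0,-1]]]'
python3 -m jog '[[[0,0,0,0,0,-0.4,-1],[0,0,0,0,0,-1,-1],[0,0,0,0,0,-0.8,-1]]]'
python3 - <<'E'
from h import *
plan(.4015,.1975,.13,86)
E
```

```text
time_s: 31.9
eef_pos: [0.5615, -0.0517, 0.0231]
tcp_rot: [[-0.142, 0.99, 0.002], [0.99, 0.142, -0.0], [-0.001, 0.002, -1.0]]
contact_force: [-1.7, 0.7, 10.0]
gripper_width: 0.0411
grip_force: 61.5
time_s: 32.28
eef_pos: [0.5609, -0.0516, 0.1339]
tcp_rot: [[-0.142, 0.99, 0.002], [0.99, 0.142, -0.0], [-0.0, 0.001, -1.0]]
contact_force: [0.9, 0.5, -2.8]
gripper_width: 0.041
grip_force: 61.4
t=32.27 at [ 0.5609 -0.0516  0.1339] yaw 8.2 | n 20 tilt [0.0011 0.0003] rz -0.973 d [0.3121 0.0693] 0.004 | w 0.0410 F [ 0.8947  0.504  -2.7729] g 61.40254944562912
```

```bash
python3 -m jog '[[[0,0,-0.97,0.312,0.069,0,-1],[0,0,-0.97,0.312,0.069,0,-1],[0,0,-0.97,0.312,0.069,0,-1],[0,0,-0.97,0.312,0.069,0,-1],[0,0,-0.97,0.312,0.069,0,-1],[0,0,-0.97,0.312,0.069,0,-1],[0,0,-0.97,0.312,0.069,0,-1],[0,0,-0.97,0.312,0.069,0,-1],[0,0,-0.97,0.312,0.069,0,-1],[0,0,-0.97,0.312,0.069,0,-1],[0,0,-0.97,0.312,0.069,0,-1],[0,0,-0.97,0.312,0.069,0,-1],[0,0,-0.97,0.312,0.069,0,-1],[0,0,-0.97,0.312,0.069,0,-1],[0,0,-0.97,0.312,0.069,0,-1],[0,0,-0.97,0.312,0.069,0,-1],[0,0,-0.97,0.312,0.069,0,-1],[0,0,-0.97,0.312,0.069,0,-1],[0,0,-0.97,0.312,0.069,0,-1],[0,0,-0.97,0.312,0.069,0,-1]]]'
python3 -m jog '[[[0,0,0,0,0,0,-1],[0,0,0,0,0,0,-1]]]'
python3 - <<'E'
from h import *
c=np.array([405.5,197.2]); im=ctrl.get_image("wrist"); save(im,"w11.png")
for cam in ("wrist","top"):
    im=ctrl.get_image(cam); save(im,cam+"11.png")
    for q,l,h in [("measure_insert",.017,.027),("measure",.09,.2)]:
        R=ctrl.trace(q,im)
        if R: print(cam,R[0]["p"]); edges(pts(im,R[0]["pixels"]),c,-4,l,h,q)
plan(.4015,.1975,.0345,86,4)
E
```

```text
time_s: 34.78
eef_pos: [0.4014, 0.198, 0.1323]
tcp_rot: [[-0.997, 0.072, 0.001], [0.072, 0.997, 0.001], [-0.001, 0.001, -1.0]]
contact_force: [-0.8, -0.7, -2.8]
gripper_width: 0.041
grip_force: 61.4
time_s: 35.02
eef_pos: [0.4024, 0.1978, 0.132]
tcp_rot: [[-0.997, 0.075, 0.001], [0.075, 0.997, 0.001], [-0.001, 0.001, -1.0]]
contact_force: [0.4, 0.8, -3.1]
gripper_width: 0.0412
grip_force: 61.5
wrist 0.75
measure_insert 10502 z [18.7413 22.6546] s [-84.3188 -20.4194]
[[-90, -38.7, 39.2], [-80, -38.9, 38.9], [-70, -38.7, 39.1], [-60, -38.6, 39.0], [-50, -39.9, 39.4], [-40, -39.9, 39.8], [-30, -39.3, 39.5], [-20, -38.2, 39.5]]
wrist 0.58
measure 31644 z [133.0527 174.4347] s [-40.8335   7.8724]
[[-50, -17.0, 16.7], [-40, -19.4, 21.2], [-30, -19.7, 21.6], [-20, -19.5, 21.5], [-10, -19.1, 21.1], [0, -18.7, 21.2]]
top 0.59
measure_insert 208 z [18.1309 23.1875] s [-83.6395 -61.0016]
[[-90, -39.6, -3.7], [-80, -40.0, -5.3], [-70, -40.8, -21.7]]
t=35.38 at [0.4017 0.1976 0.1313] yaw 85.7 | n 4 tilt [-0.0001 -0.0001] rz -0.017 d [ 0.0011 -0.0006] 0.484 | w 0.0410 F [ 0.9056  1.1918 -2.5365] g 61.48072510957718
```

View pics/w11.png

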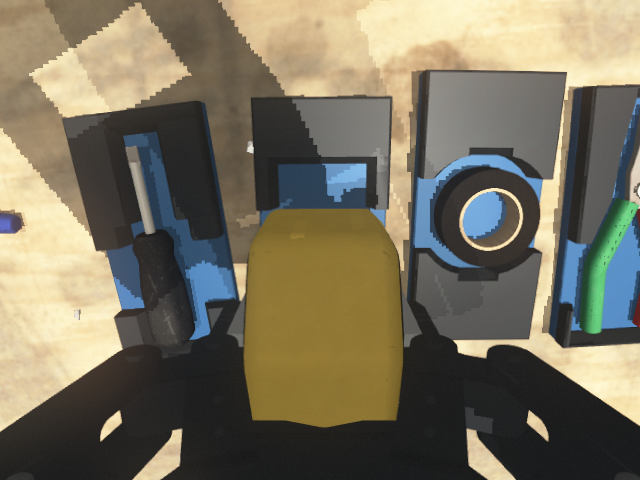

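The measure lies in line over its cut-out, which is at columns 275–375, and is centred within 1 mm. I'll lower and release.

```bash
python3 -m jog '[[[0,0,0,0,-0.014,0.5,-1],[0,0,0,0,0,0.5,-1],[0,0,0,0,0,0.4,-1],[0,0,0,0,0,0.35,-1],[0,0,0,0,0,0.18,-1],[0,0,0,0,0,0,-1],[0,0,0,0,0,0,0.35],[0,0,0,0,0,0,0.35],[0,0,0,0,0,0,0.35]]]'
python3 -m jog '[[[0,0,0,0,0,-0.5,0.35],[0,0,0,0,0,-1,0.35],[0,0,0,0,0,-1,0.35],[0,0,0,0,0,-1,0.35],[0,0,0,0,0,0,0.35]]]'
python3 - <<'E'
from h import *
c=np.array([405.5,197.2]); im=ctrl.get_image("wrist"); save(im,"w12.png")
R=ctrl.trace("measure",im); print(R[0]["p"]); edges(pts(im,R[0]["pixels"]),c,-4,.011,.12,"measure")
plan(.4015,.1975,.3,86)
E
```

```text
time_s: 36.5
eef_pos: [0.4018, 0.1971, 0.0353]
tcp_rot: [[-0.997, 0.074, 0.001], [0.074, 0.997, 0.0], [-0.001, 0.0, -1.0]]
contact_force: [-0.2, -0.4, 1.3]
gripper_width: 0.0576
grip_force: 0.0
time_s: 37.12
eef_pos: [0.4034, 0.1978, 0.2135]
tcp_rot: [[-0.997, 0.074, 0.006], [0.074, 0.997, 0.003], [-0.006, 0.003, -1.0]]
contact_force: [-0.1, -1.5, -0.5]
gripper_width: 0.0578
grip_force: 0.0
0.66
measure 6021 z [51.2529 77.2583] s [-41.557  25.52 ]
[[-50, -18.5, 15.9], [-40, -20.2, 20.5], [-30, -20.8, 21.4], [-20, -20.6, 21.1], [-10, -21.8, 21.8], [0, -21.6, 21.3], [10, -20.7, 20.7], [20, -17.5, 16.2]]
t=37.23 at [0.4016 0.197  0.2104] yaw 85.8 | n 2 tilt [0.0047 0.0096] rz -0.031 d [0.001  0.0046] -0.896 | w 0.0575 F [-0.385   0.0117 -0.0644] g 0.0
```

View pics/w12.png

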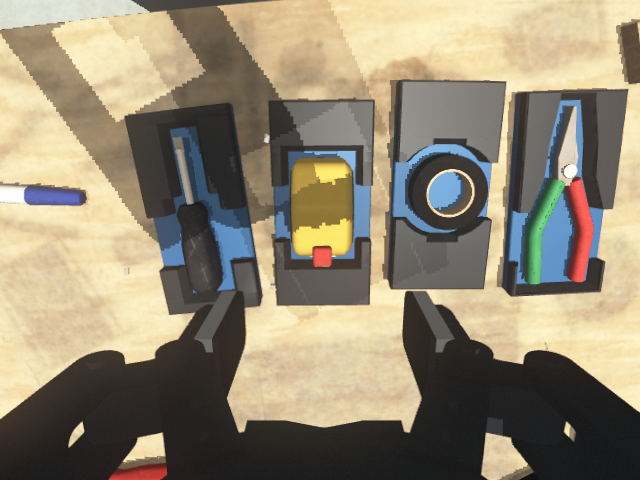

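All four tools lie flat in their inserts. The measure's top is at 77 mm, about the 78 mm expected, and its tab sits inside the cut-out at (322,257). The pen and the long driver were not touched.

```bash
python3 -c "
from plant import ctrl
print(ctrl.close_job())"
```

```text
the job is handed in; nothing more can be done
None
```

The short screwdriver, pliers, tape roll and tape measure are each seated flat in their own insert, and the job was handed in at about 37 s of the 102 s allowed; the long red screwdriver and the marker pen were left where they were.

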